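# Set and clamp the boom, then hang the bottle carrier

## Task

Pull the boom of the stand out until the front edge of the blue clamp stands on the red band, then flip the red cam lever over centre, fully down, to clamp the boom there. Then carry the dropper-bottle carrier upright and hang it by its handle bar across both prongs of the boom's fork, so that it hangs upright and still with the three bottles in it. Leave the other things on the bench where they are.

Things in the scene. Friction and masses are not known exactly. Their poses are not given: they have to be found in the camera images.
- stand: Boom stand, fixed. Base plate 160 x 90 x 12 mm (x -110 to 50), pillar, blue clamp head 44 x 38 mm in plan (x -22 to 22), z 190 to 267 mm. Origin on the bench under the pillar, z up. A 20 mm square boom runs level through the clamp along the stand's x, axis 215 mm above the bench, and slides out to -x, where it carries the fork. The clamp's front edge is its -x face
- boom (a joint): How far the boom is pulled out, m, 0 to 0.09; grows as it slides to the stand's -x. The red band round the boom is 20 mm long; its middle is at the clamp's front edge at 0.05, its ends at 0.04 and 0.06. Unclamped it slides with about 3 N and stays where it is left; clamped it resists more than 25 N
- lever (a joint): Angle of the red cam lever, rad. 0: open, standing straight up; it grows as the lever swings over to the stand's -y; 1.57: fully closed against its stop, lying level. It goes over centre near 1.2 (a few N near the tip) and then holds itself shut
- lever_hinge (a point): Hinge axis of the lever, 250 mm above the bench, over the stand's origin; the axis runs along the stand's x; axes as the stand's
- lever_tip (a point): Free end of the red lever, 80 mm from its hinge; the lever is a straight flat bar 26 mm wide (along the hinge) and 10 mm thick at this end
- knob (a point): Middle of the black upright pull knob on the boom, 20 mm in diameter, 242 mm above the bench; its gripping part reaches 11 mm above and below this point; 60 mm to -x from the lever hinge when the boom is fully in. Axes as the stand's
- fork_seat (a point): Place of the handle bar's middle when hung: midway between the prongs, 224 mm above the bench, 54 mm beyond the knob (-x). Axes as the stand's. Prongs: 8 mm round bars 64 mm apart (centres), level along x, tops 5 mm below this point; from a crossbar 46 mm to +x of it to tips 18 mm to -x, turned up to 13 mm above it. The bar lies along the stand's y
- carrier: Loose white bottle carrier on a steel foot plate 70 x 112 mm, box 40 x 100 x 45 mm with three wells, about 0.4 kg with its bottles. Origin at the centre of its underside, z up; its steel handle bar runs along its y axis above the middle
- carrier_bar (a point): Middle of the carrier's handle bar, 150 mm above its underside: 8 mm round bar with a black rubber sleeve 16 mm in diameter and 32 mm long round this point to grip. The bar is held by two 8 mm uprights 52 mm either way along the carrier's y. Free height between the bottle tops and the bar is 55 mm. Axes as the carrier's
- dropper: Red-capped dropper bottle 26 x 26 x 80 mm, loose in the carrier's well at its -y end; origin at the centre of its underside
- dropper_1: Blue-capped dropper bottle, same size, in the middle well; origin at the centre of its underside
- dropper_2: Green-capped dropper bottle, same size, in the well at the carrier's +y end; origin at the centre of its underside
- timer: White bench timer 40 x 68 x 59 mm, a bystander; origin at the centre of its underside
- mouse: Black computer mouse 108 x 60 x 44 mm, a bystander; origin at the centre of its underside
- pen_1: Black pen 145 mm long, a bystander; origin at its centre, underside
- tape_roll: Roll of beige tape 85 mm across, 24 mm high, a bystander; origin at the centre of its underside

How it is judged (in metres and radians):
On the way, in this order (a step that is already met when the one before it is completed fails the run):
1. the boom is pulled out to its red band while the lever is still open (value of joint boom between 0.04 and 0.06 m and value of joint lever below 0.9 rad), for 0.2 s.
2. the lever is flipped fully over and clamps the boom at the band, the carrier not yet hung (value of joint lever above 1.5 rad and value of joint boom between 0.04 and 0.06 m and height (world z) of carrier below 0.02 m), for 0.2 s.
3. the carrier's bar lies across both prongs of the fork (x of carrier_bar in the frame of fork_seat between -0.02 and 0.045 m and y of carrier_bar in the frame of fork_seat between -0.025 and 0.025 m and z of carrier_bar in the frame of fork_seat between -0.004 and 0.006 m), for 0.2 s.
At the end, for the whole second after the job is handed in: Lever closed (above 1.5 rad), clamp edge on the red band (boom 0.04 to 0.06 m), carrier bar resting across both prongs (from the seat: -20 to +45 mm along, within 25 mm sideways, -4 to +6 mm high), carrier within 0.2 rad of upright and under 0.05 m/s, three bottles in their wells (all of step 3 and value of joint lever above 1.5 rad and value of joint boom between 0.04 and 0.06 m and angle between carrier's own z axis and vertical below 0.2 rad and linear speed of carrier below 0.05 m/s and distance between each of dropper, dropper_2 and carrier below 0.05 m and distance between dropper_1 and carrier below 0.025 m); the robot touches nothing.
It fails at once if a bystander was moved more than 3 cm (distance of any of timer, mouse, pen_1, tape_roll from where it was at the start of the episode above 0.03 m).
It fails at once if the carrier was tipped by more than 0.6 rad (angle between carrier's own z axis and vertical above 0.6 rad).
It also fails if it takes over 54 s, if anything falls off the work surface, if the arm or the gripper's body presses on something with over 40 N, if the wrist force passes 120 N, or if a joint passes its speed limit or range.

## Robot

A 7-joint arm with a two-finger parallel gripper is mounted at the origin on the work surface; the furniture and walls round the work are solid. World frame = base frame: x ahead of the robot, y to its left, z up, the work surface at z = 0. Lengths are in mm, angles in rad, forces in N, time in s.
With the tool pointing down it reaches from about 400 to 875 mm from the base axis. Payload 4.4 kg.
Tool frame: the origin (TCP) lies midway between the tips of the shut fingers; the grasp point (between the pads) lies 19 mm behind it (ctrl.grip_point_offset is the distance from the TCP to the grasp point, in mm); z points along the fingers, y is the line along which they close (so a half turn about z gives the same grasp; the last joint's range is limited). The gripper opens to 85 mm and grips with 20 to 120 N. Pads are 22 mm wide; open, the fingers measure 114 mm over their backs; the gripper's body (76 mm by 85 mm) begins 54 mm behind the grasp point. The pads swing forward as they close: fully open they stand 13 mm farther back than shut.
Start: joints at [1.177, 0.628, 0.038, 1.517, -0.027, 0.996, -0.02], TCP at [209.302, -615.394, 231.313] pointing down, gripper open.
Joint ranges: [-3.06, 3.06], [-0.37, 2.12], [-1.25, 1.32], [0.18, 2.47], [-1.1, 4.24], [0.23, 1.98], [-2.94, 2.94]. Speed limits (rad/s): [2.57, 2.57, 3.14, 3.14, 3.14, 3.14, 3.14].

## Interface

Orientations are given as [roll, pitch, yaw] about the fixed x, y, z axes, in that order (R = Rz(yaw) Ry(pitch) Rx(roll)).
In Python, from cell import ctrl gives the robot as it stands.
- The arm moves only by the shell command python3 nudge.py, which reads ROWS from standard input. ROWS is a JSON list that holds a single list of rows (three levels of brackets), with 1 to 12 rows, each of 7 numbers: dx, dy, dz in mm, then a rotation vector rx, ry, rz in rad, then the finger opening in mm; each row shifts and turns the commanded pose from where the row before left it, along the tool's axes as they then stand; what a row does not reach is not made up. A row lasts 1/10 s, in which the tool goes at most 50 mm and 0.15 rad, less where a joint would pass 70% of its speed; a pose out of reach is approached as far as the arm can. The fingers move at their own pace and stop on an object; the grip force is fixed at half the most. Time passes only in rows, so rows that do not move let the fingers close. It prints the time, the measured TCP pose, the force, the opening and the grip force at its end. Input that does not fit is refused with a message, and nothing moves.
- ctrl.read_state(): the state, without advancing time (a new reading comes with each control period).
- ctrl.get_image(name): name is "scene" or "top"; returns the picture (480x640x3 uint8, blue, green, red); there is no depth.
- ctrl.calibration(name): a dict with "fx", "fy", "cx", "cy" (pixels), "rvec" (rotation vector, rad) and "tvec" (3), from world to camera coordinates, as OpenCV has them. Camera axes: x right, y down, z forward; pixel columns grow to the right and rows downward; lengths in mm; the calibration is good to about 2 mm. A picture is of the moment at which its call begins. calibration takes no time and is no camera call.
- ctrl.finish_job(): hands the job in; it is judged then, once.
The state is a dict: "clock": time; "qpos": joint angles; "qd": joint speeds; "tau": joint torques, N m; "eef_pos": TCP position; "tool_rot": TCP orientation; "force": force on the tool from outside, world axes, zero at the start; "torque": the same for the moment, N m; "width": finger opening in mm; "gripper_force": force on a finger pad.
Only numpy, scipy, OpenCV 4.12 (cv2) and the standard library are available. Lean on these libraries where they do the work, as an engineer would, in place of code of your own. Each camera call takes 0.05 s, during which the arm holds its last target. There are 200 camera calls.

## Working session

There is one attempt and no reset: what is moved stays moved. The work goes in short steps, Python scripts to look and compute and a shell command to move; the robot and the scene stay as the last step left them, time stands still between calls to the robot, and variables do not carry over. Pictures are saved under pics/ and viewed, at most 10 in all, crops included, and the job is handed in when it is done.

```bash
ls; mkdir -p pics; python3 - <<'E'
from cell import ctrl
import cv2
for n in("scene","top"):
    cv2.imwrite(f"pics/{n}0.png",ctrl.get_image(n)); print(ctrl.calibration(n))
s=ctrl.read_state(); print(s["clock"],s["eef_pos"],s["tool_rot"],s["width"],ctrl.grip_point_offset)
E
```

```text
cell.py
nudge.py
pics
{'fx': 613.5516480660026, 'fy': 613.5516480660026, 'cx': 325.18083945390447, 'cy': 242.55440911211824, 'rvec': array([ 1.75896936, -0.98285311,  0.69577358]), 'tvec': array([-395.09463125,  358.49387523,  698.17603848])}
{'fx': 435.46395703944586, 'fy': 435.46395703944586, 'cx': 314.64606760387153, 'cy': 243.23164898519633, 'rvec': array([ 2.11766583, -2.1333123 ,  0.12610587]), 'tvec': array([-102.85235193,  577.83284556,  991.71835593])}
0.1 [ 209.12040002 -614.83153991  230.46703495] [-3.13983350e+00  1.12237494e-05  3.27761192e-01] 85.55368887430396 18.700000000000003
```

View pics/scene0.png

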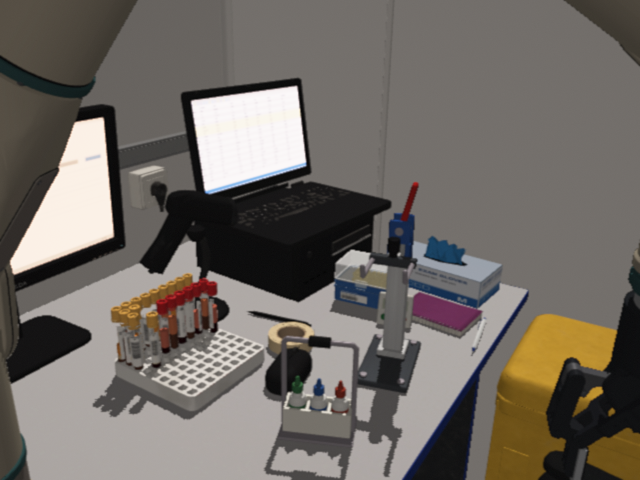

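View pics/top0.png

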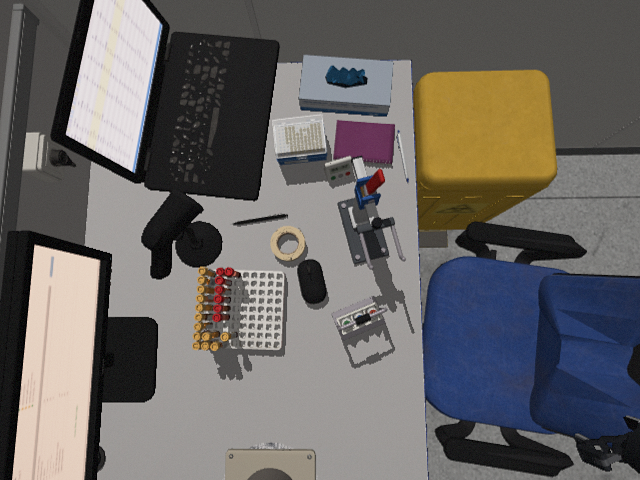

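The scene view shows the carrier near (318,400) and the stand near (393,300). In the top view the carrier is at (360,320), the stand at (370,200), with the fork toward the robot. I'll enlarge both.

```bash
python3 - <<'E'
import cv2,numpy as np
a=cv2.imread("pics/scene0.png")[225:445,270:430]; b=cv2.imread("pics/top0.png")[145:375,315:425]
cv2.imwrite("pics/cs.png",cv2.resize(a[:200],None,fx=3,fy=3,interpolation=cv2.INTER_CUBIC)[:600])
t1=cv2.resize(b[:120],None,fx=5,fy=5,interpolation=cv2.INTER_CUBIC)[:600]
cv2.imwrite("pics/ct.png",t1)
A=cv2.resize(a[:150],None,fx=4,fy=4,interpolation=cv2.INTER_CUBIC) ;cv2.imwrite("pics/cs1.png",A)
E
```

```text
(no output)
```

View pics/cs1.png

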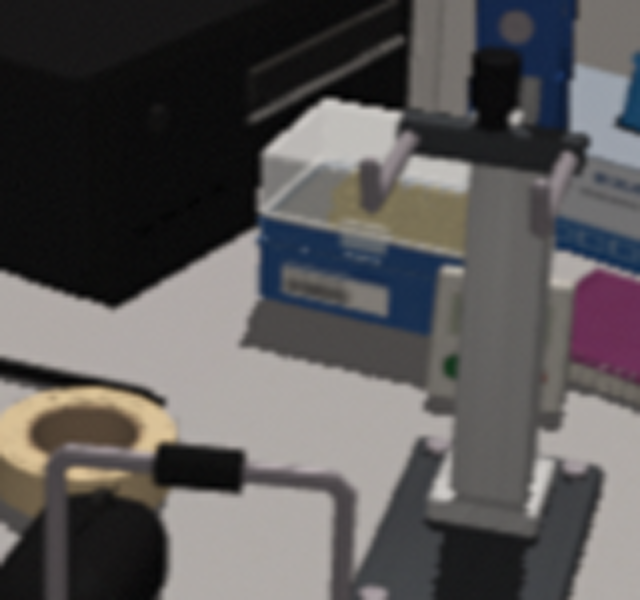

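View pics/ct.png

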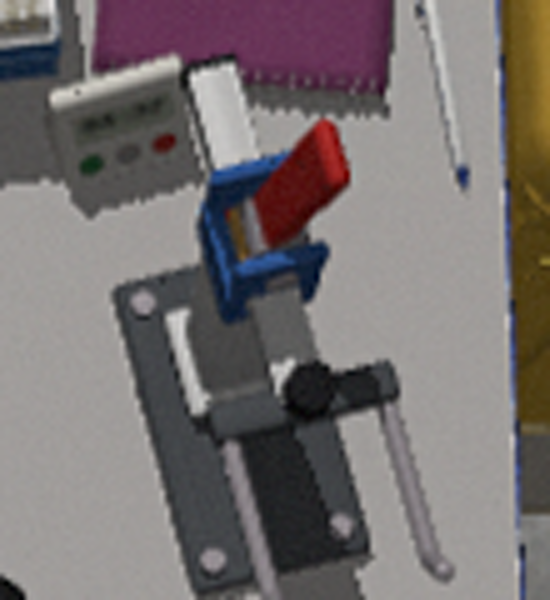

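The scene crop shows the knob at ~(394,247), fork tips at (363,271)/(406,272), sleeve centre at (320,342). The top crop shows the knob top at (376.6,222), right prong tip at (403,259), and the red lever up, toward (382,172). Next, the carrier from the top.

```bash
python3 - <<'E'
import cv2,numpy as np
b=cv2.imread("pics/top0.png")[245:370,320:420]; a=cv2.imread("pics/scene0.png")[330:450,270:370]
r=lambda i:cv2.resize(i[:120],(400,480),interpolation=cv2.INTER_CUBIC)
cv2.imwrite("pics/cc.png",np.hstack([r(b),r(a)]))
E
```

```text
(no output)
```

View pics/cc.png

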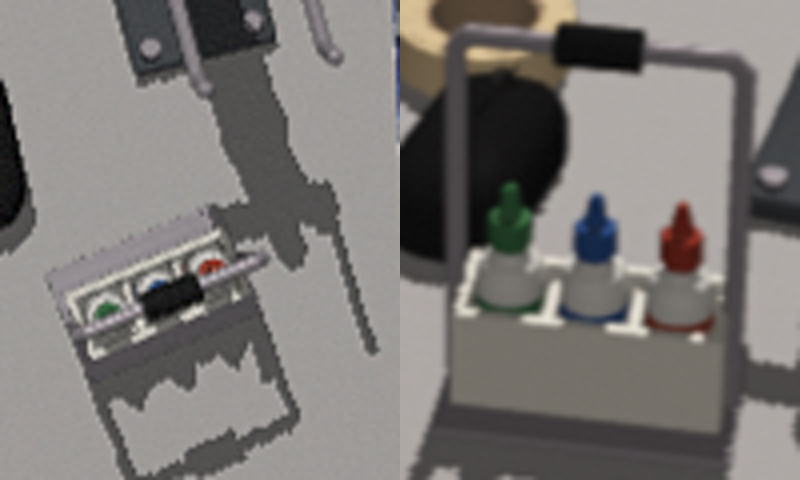

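Top crop: sleeve centre (363.25,319.25), bar ends (340.5,327.5) and (386.25,310), prong tips (371.25,267.5) and (403.75,259.25). Red bottle at the right (-y). Now triangulate and fit.

```bash
cat >h.py <<'E'
from cell import ctrl
import cv2,numpy as np
from scipy.optimize import least_squares
from scipy.spatial.transform import Rotation as Ro
C={n:ctrl.calibration(n) for n in("scene","top")}
def K(c):return np.array([[c["fx"],0,c["cx"]],[0,c["fy"],c["cy"]],[0,0,1]])
def proj(n,P):
    c=C[n];return cv2.projectPoints(np.array(P,float).reshape(-1,1,3),c["rvec"],c["tvec"],K(c),None)[0].reshape(-1,2)
def tri(ps,pt):
    M=[K(C[n])@np.c_[cv2.Rodrigues(C[n]["rvec"])[0],C[n]["tvec"]] for n in("scene","top")]
    X=cv2.triangulatePoints(M[0],M[1],np.array(ps,float),np.array(pt,float)).ravel();X=X[:3]/X[3]
    return X,np.linalg.norm(proj("top",X)[0]-pt)
def fr(p,P):
    a=p[2];return np.array(P,float)@np.array([[np.cos(a),np.sin(a),0],[-np.sin(a),np.cos(a),0],[0,0,1]])+[p[0],p[1],0]
E
cat >fit.py <<'E'
from h import *
for nm,a,b in [("sleeve",(320,342),(363.25,319.25)),("bar+y",(285,338.75),(340.5,327.5)),("bar-y",(356.25,345.5),(386.25,310)),("tip+y",(362.5,267),(371.25,267.5)),("tip-y",(405.25,271),(403.75,259.25)),("knobtop",(394.2,238.5),(376.6,222))]:
    X,e=tri(a,b);print(nm,X.round(1),round(e,1))
F=[("top",(-132,32,237),(371.25,267.5)),("top",(-132,-32,237),(403.75,259.25)),("scene",(-132,32,237),(362.5,267)),("scene",(-132,-32,237),(405.25,271)),
("top",(-60,0,253),(376.6,222)),("scene",(-60,0,253),(394.2,238.5)),
("top",(-110,45,12),(355,265)),("top",(-110,-45,12),(388.75,256.25)),("top",(50,45,12),(338,203))]
f=lambda p:np.concatenate([proj(n,fr(p,P))[0]-u for n,P,u in F])
r=least_squares(f,[600,-140,0.2],loss="soft_l1");print("stand",r.x.round(3));print(f(r.x).reshape(-1,2).round(1))
G=[("top",(0,0,150),(363.25,319.25)),("scene",(0,0,150),(320,342)),("top",(0,52,150),(340.5,327.5)),("top",(0,-52,150),(386.25,310)),("scene",(0,52,150),(285,338.75)),("scene",(0,-52,150),(356.25,345.5))]
g=lambda p:np.concatenate([proj(n,fr(p,P))[0]-u for n,P,u in G])
q=least_squares(g,[400,-120,0.3],loss="soft_l1");print("carrier",q.x.round(3));print(g(q.x).reshape(-1,2).round(1))
for n,P in [("hinge",(0,0,250)),("levertip",(0,0,330)),("knob",(-60,0,242)),("seat@.05",(-164,0,224))]:print(n,fr(r.x,P).round(1),proj("top",fr(r.x,P))[0].round(1))
E
python3 fit.py
```

```text
sleeve [ 400.4 -209.7  149.2] 0.4
bar+y [ 383.4 -162.1  147.6] 0.7
bar-y [ 419.2 -257.6  149.7] 0.3
tip+y [ 499.7 -221.3  231.1] 0.2
tip-y [ 514.7 -283.2  234.4] 0.1
knobtop [ 584.3 -232.1  251.5] 0.1
stand [ 639.015 -219.833   37.935]
[[-0.8 -2. ]
 [-0.7 -1.9]
 [ 0.4 -4.7]
 [ 0.2 -2.7]
 [ 1.2  1.7]
 [ 0.   0. ]
 [-0.7  2.5]
 [ 1.7  2.2]
 [ 0.   1.9]]
carrier [ 4.00409e+02 -2.10103e+02  3.69000e-01]
[[-0.1  0.2]
 [ 0.5 -0.4]
 [-0.8  1.3]
 [ 0.3  0.2]
 [-0.4 -1.1]
 [ 0.9 -0. ]]
hinge [ 639.  -219.8  250. ] [369.4 194.2]
levertip [ 639.  -219.8  330. ] [373.5 182. ]
knob [ 580.7 -233.9  242. ] [377.1 224.8]
seat@.05 [ 479.6 -258.2  224. ] [390.3 278.3]
```

```bash
cat >>h.py <<'E'
S0=(639.0,-220.0,0.2365)
def go(pos,yaw,tilt=0,grasp=False):
    """tool pointing down, tool x along yaw; tilt about tool y(first). prints rotvec then translation in the turned axes"""
    s=ctrl.read_state();R=Ro.from_euler("xyz",s["tool_rot"]);T=Ro.from_euler("xyz",[np.pi,0,yaw])*Ro.from_rotvec([tilt,0,0])
    p=np.array(pos,float)
    if grasp:p=p+T.apply([0,0,ctrl.grip_point_offset])
    print("t",round(s["clock"],2),"tcp",s["eef_pos"].round(1),"rot",(R.inv()*T).as_rotvec().round(3),"then",T.inv().apply(p-s["eef_pos"]).round(1),"w",round(s["width"],1),"F",s["force"].round(1))
E
python3 - <<'E'
from h import *
go((578.6,-233.7,310),.24)
E
```

```text
t 0.1 tcp [ 209.1 -614.8  230.5] rot [-0.002  0.     0.088] then [ 449.5 -282.4  -79.5] w 85.6 F [ 0.4 -0.4  0.3]
```

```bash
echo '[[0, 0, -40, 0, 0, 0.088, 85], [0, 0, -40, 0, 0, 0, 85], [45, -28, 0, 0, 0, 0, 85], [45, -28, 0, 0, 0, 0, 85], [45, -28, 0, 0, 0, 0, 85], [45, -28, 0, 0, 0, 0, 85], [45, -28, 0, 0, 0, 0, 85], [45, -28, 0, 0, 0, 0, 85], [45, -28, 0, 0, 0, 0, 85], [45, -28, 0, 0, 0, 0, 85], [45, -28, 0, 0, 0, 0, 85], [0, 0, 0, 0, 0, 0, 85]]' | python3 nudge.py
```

```text
refused: ROWS must be a list holding one list of rows, three levels of brackets. Nothing was moved.
```

Nothing moved. I misread the format; it is a list holding one list of rows, three levels of brackets. Resending.

```bash
echo '[[[0, 0, -40, 0, 0, 0.088, 85], [0, 0, -40, 0, 0, 0, 85], [45, -28, 0, 0, 0, 0, 85], [45, -28, 0, 0, 0, 0, 85], [45, -28, 0, 0, 0, 0, 85], [45, -28, 0, 0, 0, 0, 85], [45, -28, 0, 0, 0, 0, 85], [45, -28, 0, 0, 0, 0, 85], [45, -28, 0, 0, 0, 0, 85], [45, -28, 0, 0, 0, 0, 85], [45, -28, 0, 0, 0, 0, 85], [0, 0, 0, 0, 0, 0, 85]]]' | python3 nudge.py; python3 - <<'E'
from h import *
go((578.6,-233.7,229),.24)
E
```

```text
clock: 1.3
eef_pos: [530.0, -284.7, 310.6]
tool_rot: [-3.137, -0.005, 0.253]
force: [0.7, 1.1, 0.2]
width: 85.2
gripper_force: 0.0
t 1.3 tcp [ 530.  -284.7  310.6] rot [-0.005 -0.005  0.013] then [ 59.3 -38.   81.6] w 85.2 F [0.7 1.1 0.2]
```

```bash
echo '[[[20, -13, 0, 0, 0, 0.013, 85], [20, -13, 0, 0, 0, 0, 85], [19, -12, 0, 0, 0, 0, 85], [0, 0, 0, 0, 0, 0, 85], [0, 0, 20, 0, 0, 0, 85], [0, 0, 20, 0, 0, 0, 85], [0, 0, 0, 0, 0, 0, 85]]]' | python3 nudge.py; python3 - <<'E'
from h import *
go((578.6,-233.7,229),.24)
cv2.imwrite("pics/k1.png",cv2.resize(np.vstack([ctrl.get_image("scene")[180:330,300:500],ctrl.get_image("top")[140:290,300:500]]),None,fx=2,fy=2))
E
```

```text
clock: 2.0
eef_pos: [570.0, -243.4, 268.4]
tool_rot: [-3.138, 0.006, 0.226]
force: [-0.5, 0.5, -0.2]
width: 85.1
gripper_force: 0.0
t 2.0 tcp [ 570.  -243.4  268.4] rot [-0.003  0.006 -0.014] then [10.7 -7.4 39.4] w 85.1 F [-0.5  0.5 -0.2]
```

View pics/k1.png

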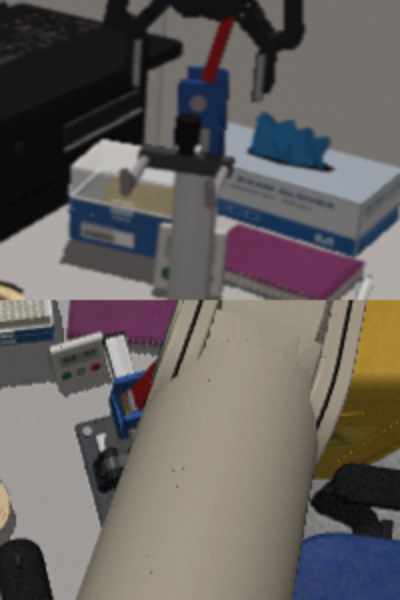

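Fingers straddle the knob (pads at crop (137,65)/(262,80), knob (187,135)); the lever leans slightly to -y. Continue.

```bash
echo '[[[4, -4, 10, 0, 0, 0, 85], [4, -3, 10, 0, 0, 0, 85], [2, 0, 10, 0, 0, 0, 85], [0, 0, 9, 0, 0, 0, 85], [0, 0, 0, 0, 0, 0, 85], [0, 0, 0, 0, 0, 0, 85]]]' | python3 nudge.py; python3 - <<'E'
from h import *
go((578.6,-233.7,229),.24)
E
```

```text
clock: 2.7
eef_pos: [580.7, -234.3, 232.0]
tool_rot: [-3.141, 0.001, 0.226]
force: [-0.1, 0.2, -0.1]
width: 84.9
gripper_force: 0.0
t 2.7 tcp [ 580.7 -234.3  232. ] rot [-0.     0.001 -0.014] then [-1.9 -1.1  3. ] w 84.9 F [-0.1  0.2 -0.1]
```

```bash
echo '[[[-2, 0, 4, 0, 0, 0, 60], [0, 0, 0, 0, 0, 0, 40], [0, 0, 0, 0, 0, 0, 25], [0, 0, 0, 0, 0, 0, 10], [0, 0, 0, 0, 0, 0, 10], [0, 0, 0, 0, 0, 0, 10], [0, 0, 0, 0, 0, 0, 10], [0, 0, 0, 0, 0, 0, 10]]]' | python3 nudge.py
```

```text
clock: 3.5
eef_pos: [578.8, -232.6, 228.9]
tool_rot: [-3.139, -0.0, 0.228]
force: [-2.9, 5.1, 4.9]
width: 18.2
gripper_force: 58.9
```

```bash
echo '[[[-6, 0, 0, 0, 0, 0, 10], [-8, 0, 0, 0, 0, 0, 10], [-8, 0, 0, 0, 0, 0, 10], [-8, 0, 0, 0, 0, 0, 10], [-8, 0, 0, 0, 0, 0, 10], [-6, 0, 0, 0, 0, 0, 10], [-3, 0, 0, 0, 0, 0, 10], [0, 0, 0, 0, 0, 0, 10], [0, 0, 0, 0, 0, 0, 10], [0, 0, 0, 0, 0, 0, 10]]]' | python3 nudge.py; python3 - <<'E'
from h import *
p=np.array([578.8,-232.6]);s=ctrl.read_state();print(np.linalg.norm(s["eef_pos"][:2]-p),s["force"].round(1))
cv2.imwrite("pics/k2.png",cv2.resize(np.vstack([ctrl.get_image("scene")[200:330,340:460],ctrl.get_image("top")[150:260,320:440]]),None,fx=2.5,fy=2.5,interpolation=cv2.INTER_CUBIC))
E
```

```text
clock: 4.5
eef_pos: [533.4, -243.9, 228.9]
tool_rot: [-3.14, -0.001, 0.228]
force: [-0.2, 4.6, 5.1]
width: 17.9
gripper_force: 59.2
46.7914348969499 [-0.2  4.6  5.1]
```

```bash
echo '[[[0, 0, 0, 0, 0, 0, 60], [0, 0, 0, 0, 0, 0, 60], [0, 0, 0, 0, 0, 0, 60], [0, 0, -20, 0, 0, 0, 60], [0, 0, -30, 0, 0, 0, 60], [0, -25, -35, 0, 0, 0, 40], [0, -25, 0, 0, 0, 0, 0], [0, -25, 0, 0, 0, 0, 0], [0, 0, 0, 0, 0, 0, 0], [0, 0, 0, 0, 0, 0, 0]]]' | python3 nudge.py; python3 - <<'E'
from h import *
go(fr(S0,(0,45,308)),.2365)
cv2.imwrite("pics/k2.png",cv2.resize(np.hstack([ctrl.get_image("scene")[200:330,340:460],ctrl.get_image("top")[150:280,320:440]]),None,fx=3.2,fy=3.2,interpolation=cv2.INTER_CUBIC))
E
```

```text
clock: 5.6
eef_pos: [516.2, -172.5, 313.4]
tool_rot: [3.141, 0.0, 0.227]
force: [0.5, -0.2, 0.1]
width: 0.1
gripper_force: 0.0
t 5.6 tcp [ 516.2 -172.5  313.4] rot [ 0.001  0.    -0.009] then [108.2  30.    5.4] w 0.1 F [ 0.5 -0.2  0.1]
```

View pics/k2.png

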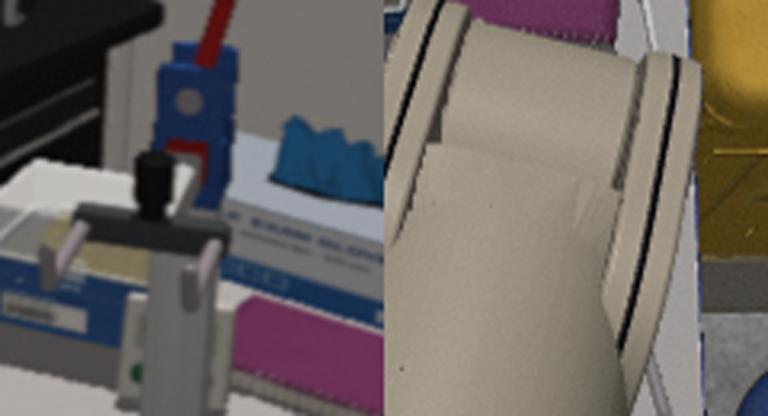

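The scene crop shows the red band emerging at the clamp edge (crop ≈(188,160)), with the knob top now at ≈(388.4,249.1) in full pixels. Check against the model numerically.

```bash
python3 - <<'E'
from h import *
c=lambda P:((proj("scene",fr(S0,P))[0]-[340,200])*3.2).round(0)
for d in(40,46,50,56):print(d,"knob",c((-60-d,0,253)),"band end top-/+y",c((-22-10-d+50,-10,225)),c((-22-10-d+50,10,225)))
print("clamp edge",c((-22,-10,225)),c((-22,10,225)),c((-22,-10,205)),"knob0",proj("scene",fr(S0,(-60,0,253))))
im=ctrl.get_image("scene")[230:270,380:410].astype(int);m=(im[...,2]>100)&(im[...,2]>im[...,1]*2)
for r in m:print("".join(".#"[v] for v in r))
E
```

```text
40 knob [157. 152.] band end top-/+y [204. 152.] [166. 146.]
46 knob [155. 157.] band end top-/+y [202. 156.] [163. 151.]
50 knob [153. 160.] band end top-/+y [201. 159.] [162. 153.]
56 knob [150. 164.] band end top-/+y [198. 163.] [159. 158.]
clamp edge [204. 152.] [166. 146.] [202. 188.] knob0 [[394.35787541 238.55060096]]Traceback (most recent call last):
  File "<stdin>", line 6, in <module>
  File "<stdin>", line 6, in <genexpr>
TypeError: string indices must be integers, not 'numpy.bool'
```

Boom reads ≈46 mm with red showing in front of the clamp. Now the lever.

```bash
echo '[[[30, 5, 2, 0, 0, -0.009, 0], [30, 5, 2, 0, 0, 0, 0], [30, 5, 2, 0, 0, 0, 0], [18, 5, 2, 0, 0, 0, 0], [0, 5, 0, 0, 0, 0, 0], [0, 5, 0, 0, 0, 0, 0], [0, 0, 0, 0, 0, 0, 0], [0, 0, 0, 0, 0, 0, 0]]]' | python3 nudge.py; python3 - <<'E'
from h import *
go(fr(S0,(0,0,305)),.2365)
E
```

```text
clock: 6.55
eef_pos: [627.4, -177.3, 305.7]
tool_rot: [3.141, 0.0, 0.234]
force: [0.3, 0.1, -0.5]
width: 0.0
gripper_force: 0.0
t 6.55 tcp [ 627.4 -177.3  305.7] rot [ 0.     0.    -0.002] then [ 1.3 44.3  0.7] w 0.0 F [ 0.3  0.1 -0.5]
```

```bash
echo '[[[0, 12, 0, 0, 0, 0, 0], [0, 12, 0, 0, 0, 0, 0], [0, 12, 0, 0, 0, 0, 0], [0, 12, 0, 0, 0, 0, 0], [0, 12, 2, 0, 0, 0, 0], [0, 10, 4, 0, 0, 0, 0], [0, 10, 6, 0, 0, 0, 0], [0, 8, 8, 0, 0, 0, 0], [0, 8, 10, 0, 0, 0, 0], [0, 4, 10, 0, 0, 0, 0], [0, 4, 6, 0, 0, 0, 0], [0, 0, 0, 0, 0, 0, 0]]]' | python3 nudge.py; python3 - <<'E'
from h import *
go(fr(S0,(0,-66,256)),.2365)
cv2.imwrite("pics/l1.png",cv2.resize(ctrl.get_image("scene")[170:300,340:460],None,fx=3.2,fy=3.2,interpolation=cv2.INTER_CUBIC))
E
```

```text
clock: 7.75
eef_pos: [652.5, -278.3, 258.3]
tool_rot: [3.141, 0.001, 0.236]
force: [0.9, -0.6, -0.6]
width: -0.1
gripper_force: 0.0
t 7.75 tcp [ 652.5 -278.3  258.3] rot [ 0.     0.001 -0.001] then [0.5 6.1 2.3] w -0.1 F [ 0.9 -0.6 -0.6]
```

View pics/l1.png

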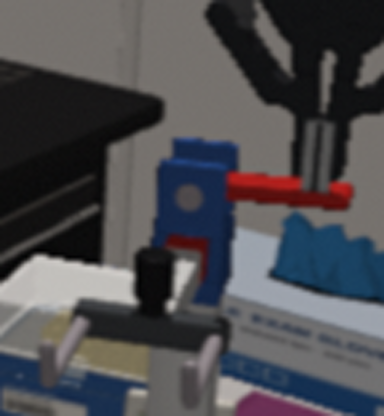

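The lever (crop (228..350,190)) is almost level under the fingertip. Press it home.

```bash
echo '[[[0, 3, 2, 0, 0, 0, 0], [0, 3, 2, 0, 0, 0, 0], [0, 0, 2, 0, 0, 0, 0], [0, 0, 0, 0, 0, 0, 0]]]' | python3 nudge.py; echo '[[[0, 0, 2, 0, 0, 0, 0], [0, 0, 0, 0, 0, 0, 0], [0, 0, 0, 0, 0, 0, 0]]]' | python3 nudge.py
```

```text
clock: 8.2
eef_pos: [654.2, -284.3, 255.0]
tool_rot: [3.14, -0.001, 0.235]
force: [-0.9, 0.1, 7.1]
width: 0.2
gripper_force: 3.3
clock: 8.5
eef_pos: [654.4, -284.3, 254.8]
tool_rot: [3.139, -0.003, 0.235]
force: [-4.3, 1.6, 12.9]
width: -0.2
gripper_force: 6.8
```

```bash
echo '[[[0, 0, -20, 0, 0, 0, 0], [0, 0, -30, 0, 0, 0, 0], [-40, 0, -15, 0, 0, 0, 50], [-40, 0, 0, 0, 0, 0, 50], [-40, 0, 0, 0, 0, 0, 50], [-40, 0, 0, 0, 0, 0, 50], [-40, 0, 0, 0, 0, 0, 50], [-30, 0, 0, 0, 0, 0, 50], [0, 0, 0, 0, 0, 0, 50]]]' | python3 nudge.py; python3 - <<'E'
from h import *
q=(400.4,-210,.369)
print(ctrl.read_state()["qpos"].round(2))
go(fr(q,(0,3,270)),.369-np.pi/2,.2,True)
E
```

```text
clock: 9.4
eef_pos: [425.3, -339.8, 316.9]
tool_rot: [3.14, 0.003, 0.229]
force: [0.2, -1.6, 0.6]
width: 50.3
gripper_force: 0.0
[ 0.61  0.39  0.01  1.7   0.    1.06 -0.72]
t 9.4 tcp [ 425.3 -339.8  316.9] rot [0.168 0.144 1.425] then [-133.1  -13.8   69.4] w 50.3 F [ 0.2 -1.6  0.6]
```

```bash
echo '[[[0, 0, 0, 0, 0, 0.145, 50], [0, 0, 0, 0, 0, 0.145, 50], [0, 0, 0, 0, 0, 0.145, 50], [0, 0, 0, 0, 0, 0.145, 50], [0, 0, 0, 0, 0, 0.145, 50], [0, 0, 0, 0, 0, 0.145, 50], [0, 0, 0, 0, 0, 0.145, 50], [0, 0, 0, 0, 0, 0.145, 50], [0, 0, 0, 0, 0, 0.145, 50], [0, 0, 0, 0, 0, 0.12, 50], [0, 0, 0, 0, 0, 0, 50], [0, 0, 0, 0, 0, 0, 50]]]' | python3 nudge.py; python3 - <<'E'
from h import *
q=(400.4,-210,.369)
print(ctrl.read_state()["qpos"].round(2))
go(fr(q,(0,3,270)),.369-np.pi/2,.2,True)
E
```

```text
clock: 10.6
eef_pos: [431.0, -336.8, 316.3]
tool_rot: [-3.141, -0.0, -1.186]
force: [0.5, -0.5, 0.7]
width: 50.1
gripper_force: 0.0
[ 0.37  0.41  0.35  1.7  -0.15  1.06 -1.99]
t 10.6 tcp [ 431.  -336.8  316.3] rot [0.2   0.001 0.016] then [-132.3   -7.6   67.5] w 50.1 F [ 0.5 -0.5  0.7]
```

```bash
echo '[[[0, 0, 0, 0.1, 0, 0.016, 50], [0, 0, 0, 0.1, 0, 0, 50], [-33, -2, 0, 0, 0, 0, 50], [-33, -2, 0, 0, 0, 0, 50], [-33, -2, 0, 0, 0, 0, 50], [-33, -2, 17, 0, 0, 0, 50], [0, 0, 25, 0, 0, 0, 50], [0, 0, 25, 0, 0, 0, 50], [0, 0, 0, 0, 0, 0, 50], [0, 0, 0, 0, 0, 0, 50]]]' | python3 nudge.py; python3 - <<'E'
from h import *
q=(400.4,-210,.369)
print(ctrl.read_state()["qpos"].round(2))
go(fr(q,(0,3,270)),.369-np.pi/2,.2,True)
go(fr(q,(0,3,150)),.369-np.pi/2,.2,True)
E
```

```text
clock: 11.6
eef_pos: [403.0, -206.4, 252.7]
tool_rot: [-2.942, 0.001, -1.204]
force: [0.0, -0.6, -0.0]
width: 49.8
gripper_force: 0.0
[ 0.35  0.27  0.22  2.13 -0.37  0.66 -1.93]
t 11.6 tcp [ 403.  -206.4  252.7] rot [ 0.     0.    -0.003] then [-0.6  0.2  1. ] w 49.8 F [ 0.  -0.6 -0. ]
t 11.6 tcp [ 403.  -206.4  252.7] rot [ 0.     0.    -0.003] then [ -0.6  24.1 118.6] w 49.8 F [ 0.  -0.6 -0. ]
```

```bash
echo '[[[0, 4, 20, 0, 0, 0, 50], [0, 4, 20, 0, 0, 0, 50], [0, 4, 20, 0, 0, 0, 50], [0, 4, 20, 0, 0, 0, 50], [0, 4, 18, 0, 0, 0, 50], [0, 3, 12, 0, 0, 0, 50], [0, 1, 8, 0, 0, 0, 50], [0, 0, 0, 0, 0, 0, 50], [0, 0, 0, 0, 0, 0, 50]]]' | python3 nudge.py; python3 - <<'E'
from h import *
q=(400.4,-210,.369)
go(fr(q,(0,3,150)),.369-np.pi/2,.2,True)
E
```

```text
clock: 12.5
eef_pos: [403.5, -206.6, 132.7]
tool_rot: [-2.941, -0.0, -1.205]
force: [0.3, 0.9, 0.4]
width: 49.9
gripper_force: 0.0
t 12.5 tcp [ 403.5 -206.6  132.7] rot [-0.001 -0.001 -0.003] then [-0.9  0.6  0.9] w 49.9 F [0.3 0.9 0.4]
```

```bash
echo '[[[0, 0, 1, 0, 0, 0, 40], [0, 0, 0, 0, 0, 0, 30], [0, 0, 0, 0, 0, 0, 22], [0, 0, 0, 0, 0, 0, 10], [0, 0, 0, 0, 0, 0, 5], [0, 0, 0, 0, 0, 0, 5], [0, 0, 0, 0, 0, 0, 5], [0, 0, 0, 0, 0, 0, 5]]]' | python3 nudge.py; echo '[[[0, -1, -5, 0, 0, 0, 5], [0, -1, -5, 0, 0, 0, 5], [0, -2, -8, 0, 0, 0, 5], [0, 0, 0, 0, 0, 0, 5], [0, 0, 0, 0, 0, 0, 5]]]' | python3 nudge.py;  python3 - <<'E'
from h import *
go(fr(S0,(-230,0,252)),S0[2]-np.pi/2,.2,True)
E
```

```text
clock: 13.3
eef_pos: [403.6, -206.0, 131.3]
tool_rot: [-2.941, 0.0, -1.205]
force: [0.6, 0.8, 5.0]
width: 14.0
gripper_force: 58.6
clock: 13.8
eef_pos: [403.4, -205.9, 149.6]
tool_rot: [-2.941, 0.0, -1.205]
force: [0.4, -0.8, -3.7]
width: 14.3
gripper_force: 58.6
t 13.8 tcp [ 403.4 -205.9  149.6] rot [-0.     0.026  0.127] then [ 68.9 -16.2 -82.5] w 14.3 F [ 0.4 -0.8 -3.7]
```

```bash
echo '[[[0, -2, -8, 0, 0, 0, 5], [0, -3, -14, 0, 0, 0, 5], [0, -3, -14, 0, 0, 0, 5], [0, -3, -14, 0, 0, 0, 5], [0, -3, -14, 0, 0, 0, 5], [0, -2, -10, 0, 0.005, 0.025, 5], [0, -1, -6, 0, 0.005, 0.025, 5], [0, 0, 0, 0, 0.005, 0.025, 5], [0, 0, 0, 0, 0.005, 0.025, 5], [0, 0, 0, 0, 0.006, 0.027, 5], [0, 0, 0, 0, 0, 0, 5]]]' | python3 nudge.py;  python3 - <<'E'
from h import *
go(fr(S0,(-235,0,252)),S0[2]-np.pi/2,.2,True)
E
```

```text
clock: 14.9
eef_pos: [403.6, -205.2, 230.7]
tool_rot: [-2.943, 0.001, -1.335]
force: [-0.7, -0.0, -4.0]
width: 14.2
gripper_force: 58.6
t 14.9 tcp [ 403.6 -205.2  230.7] rot [ 0.001  0.001 -0.001] then [69.5  5.2 -4.1] w 14.2 F [-0.7 -0.  -4. ]
```

```bash
echo '[[[5, 1, -1, 0, 0, 0, 5], [9, 1, -1, 0, 0, 0, 5], [10, 1, -1, 0, 0, 0, 5], [10, 1, -1, 0, 0, 0, 5], [10, 1, 0, 0, 0, 0, 5], [10, 0, 0, 0, 0, 0, 5], [8, 0, 0, 0, 0, 0, 5], [5, 0, 0, 0, 0, 0, 5], [0, 0, 0, 0, 0, 0, 5], [0, 0, 0, 0, 0, 0, 5], [0, 0, 0, 0, 0, 0, 5]]]' | python3 nudge.py;  python3 - <<'E'
from h import *
go(fr(S0,(-160,2,252)),S0[2]-np.pi/2,.2,True)
a=ctrl.get_image("scene")[180:420,260:460];b=ctrl.get_image("top")[180:360,300:450]
cv2.imwrite("pics/m1.png",np.hstack([cv2.resize(a,(480,576)),cv2.resize(b,(320,384))[:384].copy() if 0 else cv2.copyMakeBorder(cv2.resize(b,(320,384)),0,192,0,0,0)]))
E
```

```text
clock: 16.0
eef_pos: [414.1, -271.5, 234.0]
tool_rot: [-2.942, 0.001, -1.334]
force: [0.3, 0.1, -4.5]
width: 14.0
gripper_force: 58.6
t 16.0 tcp [ 414.1 -271.5  234. ] rot [ 0.     0.001 -0.   ] then [  0.7 -72.9  15.1] w 14.0 F [ 0.3  0.1 -4.5]
```

View pics/m1.png

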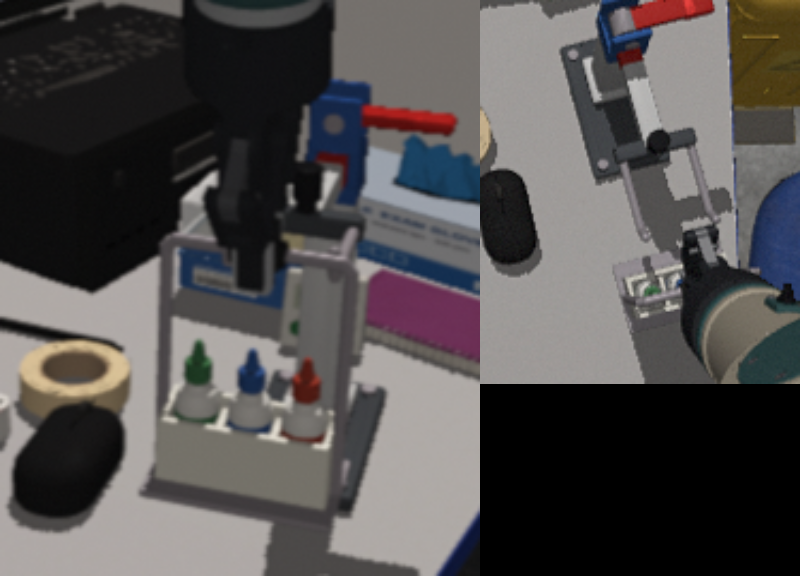

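Lever is level and the band is visible at the clamp. The carrier hangs upright from the gripper, in front of the fork; prong tips at about (376.4,289.2) and (410.2,283) in the full top picture. Check against the model.

```bash
python3 - <<'E'
from h import *
for y in(32,-32):print(proj("top",fr(S0,(-178,y,237))),proj("scene",fr(S0,(-178,y,237))))
s=ctrl.read_state();g=s["eef_pos"]-Ro.from_euler("xyz",s["tool_rot"]).apply([0,0,18.7]);print("grip",g)
a=S0[2]
for y in(52,-52):
  P=g+np.array([-np.sin(a),np.cos(a),0])*(y-3);print(y,"bar end top",proj("top",P),"scene m1 px",(proj("scene",P)-[260,180])*2.4)
E
```

```text
[[376.84659556 289.07689316]] [[355.20597966 274.48731332]]
[[409.81848765 280.86784177]] [[399.7267638  281.04618367]]
grip [ 410.54430569 -272.48815012  252.40491774]
52 bar end top [[375.44175936 321.33212518]] scene m1 px [[170.20368218 236.35292118]]
-52 bar end top [[430.63644303 307.57952494]] scene m1 px [[355.23668349 264.24893832]]
```

```bash
echo '[[[0, -5, 1, 0, 0, 0, 5], [0, -8, 1.7, 0, 0, 0, 5], [0, -10, 2, 0, 0, 0, 5], [0, -10, 2, 0, 0, 0, 5], [0, -10, 2, 0, 0, 0, 5], [0, -10, 2, 0, 0, 0, 5], [0, -10, 2, 0, 0, 0, 5], [0, -6, 1.2, 0, 0, 0, 5], [0, -3, 1, 0, 0, 0, 5], [0, 0, 0, 0, 0, 0, 5], [0, 0, 0, 0, 0, 0, 5]]]' | python3 nudge.py;  python3 - <<'E'
from h import *
go(fr(S0,(-160,2,225)),S0[2]-np.pi/2,.2,True)
E
```

```text
clock: 17.2
eef_pos: [485.2, -255.1, 233.6]
tool_rot: [-2.942, 0.001, -1.335]
force: [-0.0, -0.4, -3.2]
width: 14.0
gripper_force: 58.6
t 17.2 tcp [ 485.2 -255.1  233.6] rot [ 0.001  0.001 -0.001] then [-0.1  3.9 26.7] w 14.0 F [-0.  -0.4 -3.2]
```

```bash
echo '[[[0, 1, 5, 0, 0, 0, 5], [0, 1, 6, 0, 0, 0, 5], [0, 1, 6, 0, 0, 0, 5], [0, 0, 4, 0, 0, 0, 5], [0, 0, 3, 0, 0, 0, 5], [0, 0, 0, 0, 0, 0, 5], [0, 0, 0, 0, 0, 0, 5]]]' | python3 nudge.py;  python3 - <<'E'
from h import *
go(fr(S0,(-160,2,224)),S0[2]-np.pi/2,.2,True)
E
```

```text
clock: 17.9
eef_pos: [487.5, -254.5, 209.6]
tool_rot: [-2.942, 0.001, -1.335]
force: [0.3, -0.6, -2.9]
width: 14.0
gripper_force: 58.7
t 17.9 tcp [ 487.5 -254.5  209.6] rot [ 0.     0.    -0.001] then [-0.1  1.7  3.7] w 14.0 F [ 0.3 -0.6 -2.9]
```

```bash
echo '[[[0, 0, 2, 0, 0, 0, 5], [0, 0, 1, 0, 0, 0, 5], [0, 0, 0, 0, 0, 0, 5], [0, 0, 0, 0, 0, 0, 5]]]' | python3 nudge.py;echo '[[[0, 0, 1, 0, 0, 0, 5], [0, 0, 0, 0, 0, 0, 5], [0, 0, 0, 0, 0, 0, 5]]]' | python3 nudge.py; python3 - <<'E'
from h import *
go(fr(S0,(-160,2,224)),S0[2]-np.pi/2,.2,True)
E
```

```text
clock: 18.3
eef_pos: [488.0, -254.4, 206.7]
tool_rot: [-2.942, 0.001, -1.335]
force: [-0.3, -0.5, -4.2]
width: 13.8
gripper_force: 58.6
clock: 18.6
eef_pos: [488.2, -254.3, 205.7]
tool_rot: [-2.942, 0.001, -1.335]
force: [0.5, -0.5, -4.8]
width: 13.7
gripper_force: 58.6
t 18.6 tcp [ 488.2 -254.3  205.7] rot [ 0.     0.    -0.001] then [ 0.   1.6 -0.3] w 13.7 F [ 0.5 -0.5 -4.8]
```

```bash
for i in 1 2; do echo '[[[0, 0, 1, 0, 0, 0, 5], [0, 0, 0.5, 0, 0, 0, 5], [0, 0, 0, 0, 0, 0, 5], [0, 0, 0, 0, 0, 0, 5]]]' | python3 nudge.py | grep -E "eef|force:"; done
```

```text
eef_pos: [488.6, -254.3, 204.3]
force: [0.2, 0.2, -2.7]
gripper_force: 58.7
eef_pos: [488.8, -254.4, 203.7]
force: [-4.8, 1.8, 7.1]
gripper_force: 59.7
```

Seated contact at z≈204 (force reversed). Release partially and retract along the tool.

```bash
echo '[[[0, 0, -0.5, 0, 0, 0, 18], [0, 0, 0, 0, 0, 0, 22], [0, 0, 0, 0, 0, 0, 28], [0, 0, 0, 0, 0, 0, 34], [0, 0, 0, 0, 0, 0, 34], [0, 0, 0, 0, 0, 0, 34], [0, 0, 0, 0, 0, 0, 34]]]' | python3 nudge.py; echo '[[[0, 0, -6, 0, 0, 0, 34], [0, 0, -10, 0, 0, 0, 34], [0, 0, -14, 0, 0, 0, 34], [0, 0, -20, 0, 0, 0, 34], [0, 0, -20, 0, 0, 0, 34], [0, 0, -20, 0, 0, 0, 34], [0, 0, 0, 0, 0, 0, 34], [0, 0, 0, 0, 0, 0, 34], [0, 0, 0, 0, 0, 0, 34], [0, 0, 0, 0, 0, 0, 34], [0, 0, 0, 0, 0, 0, 34], [0, 0, 0, 0, 0, 0, 34]]]' | python3 nudge.py; python3 - <<'E'
from h import *
im=ctrl.get_image
a=im("scene")[180:420,260:460];b=im("top")[150:330,300:450]
cv2.imwrite("pics/m2.png",np.hstack([cv2.resize(a,(480,576)),cv2.copyMakeBorder(cv2.resize(b,(320,384)),0,192,0,0,0)]))
E
```

```text
clock: 20.1
eef_pos: [488.7, -254.2, 203.2]
tool_rot: [-2.942, 0.001, -1.335]
force: [0.8, -0.7, 0.1]
width: 33.9
gripper_force: 0.0
clock: 21.3
eef_pos: [471.2, -258.3, 291.0]
tool_rot: [-2.942, 0.001, -1.335]
force: [-0.5, -0.6, 0.0]
width: 33.9
gripper_force: 0.0
```

View pics/m2.png

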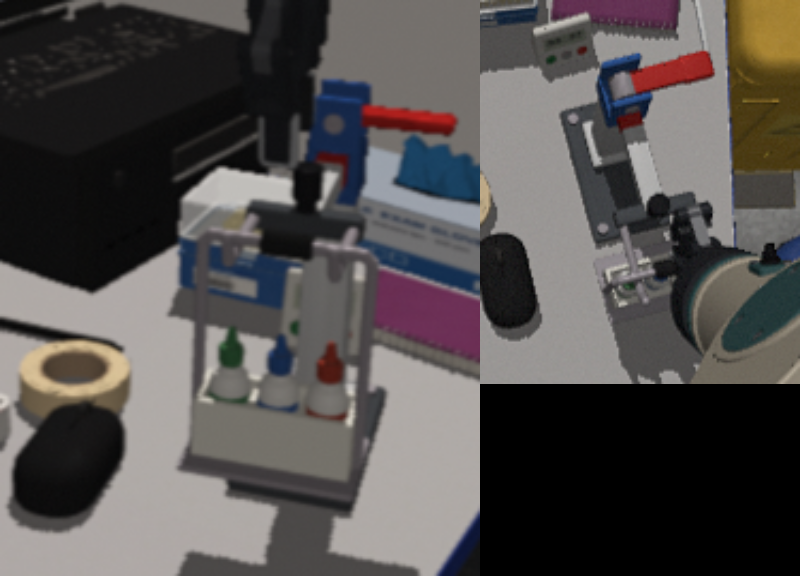

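The carrier hangs on both prongs, with bar ends at crop (205,238) and (372,258). The three bottles are in and the lever is level. Wait for it to settle, check that it is still, and hand in.

```bash
echo '[[[0, 0, 0, 0, 0, 0, 34], [0, 0, 0, 0, 0, 0, 34], [0, 0, 0, 0, 0, 0, 34], [0, 0, 0, 0, 0, 0, 34], [0, 0, 0, 0, 0, 0, 34], [0, 0, 0, 0, 0, 0, 34], [0, 0, 0, 0, 0, 0, 34], [0, 0, 0, 0, 0, 0, 34], [0, 0, 0, 0, 0, 0, 34], [0, 0, 0, 0, 0, 0, 34], [0, 0, 0, 0, 0, 0, 34], [0, 0, 0, 0, 0, 0, 34]]]' | python3 nudge.py | head -1; python3 - <<'E'
from cell import ctrl
import cv2
c=lambda:cv2.GaussianBlur(ctrl.get_image("scene")[260:400,320:430],(5,5),0)
f=[c() for _ in range(8)]
print([int(cv2.absdiff(f[0],x).max()) for x in f])
print(ctrl.finish_job())
E
```

```text
clock: 22.6
[0, 1, 1, 1, 1, 1, 1, 1]
the job is handed in; nothing more can be done
None
```

The job is handed in at about 23 s: the boom is out about 46 mm with the clamp edge on the red band, the lever is fully down, and the carrier hangs upright and still across both prongs with its three bottles; no verdict came back.

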